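# Third hand at the frame-making jig

### The arm

A 7-joint arm with a two-finger parallel gripper is mounted at the origin on the work surface. World frame = base frame: x ahead of the robot, y to its left, z up, the work surface at z = 0. Lengths are in m, angles in rad, forces in N, time in s.
With the tool pointing down it reaches from about 0.425 to 0.925 m from the base axis. Payload 6.8 kg.
Tool frame: the origin (TCP) lies on the centre line of the jaws, within the pads' length; the fingertips stand 25 mm ahead of it and the grasp point (between the pads) lies 6 mm ahead of it; z points along the fingers, y is the line along which they close (so a half turn about z gives the same grasp; the last joint's range is limited). The gripper opens to 85 mm and grips with 20 to 120 N. Pads are 22 mm wide; open, the fingers measure 114 mm over their backs; the gripper's body (76 mm by 85 mm) begins 54 mm behind the grasp point. The pads swing forward as they close: fully open they stand 13 mm farther back than shut.
Start: joints at [1.166, 0.477, 0.022, 1.555, -0.011, 1.109, -0.083], TCP at [0.197, -0.646, 0.256] pointing down, gripper open.
Joint ranges: [-2.96, 2.96], [-0.34, 2.1], [-1.41, 1.46], [0.24, 2.44], [-1.37, 4.51], [0.17, 1.92], [-2.96, 2.96]. Speed limits (rad/s): [2.39, 2.39, 3.14, 3.14, 3.14, 3.14, 3.14].

### API

Orientations are given as a rotation vector (axis times angle).
In Python, from bench import status, imaging, workorder gives the robot as it stands.
- The arm moves only by the tool send_rows, never from a script. Its argument "steps" is a list of rows, each an object of numbers: "dx", "dy", "dz": the shift along the tool's x, y, z in cm; "yaw": the turn about the tool's z in degrees; "gripper": the opening, from 0 (shut) to 1 (fully open). A call has 1 to 5 rows; each row is the pose to reach, as a shift and turn from the pose commanded when the call began, along the tool's axes at that moment; what a row does not reach only later rows make up. A row lasts 1/8 s, in which the tool goes at most 62.5 mm and 10.7 degrees, less where a joint would pass 70% of its speed; a pose out of reach is approached as far as the arm can. A call with a gripper value outside its range is refused whole. The fingers move at their own pace and stop on an object; "force" is the grip in N (left out, the last holds). Time passes only in rows, so rows that repeat a pose let the fingers close. It gives the time, the measured TCP pose, the force, the opening and the grip force at its end, in the units of the state.
- status.get_obs(): the state, without advancing time (a new reading comes with each control period).
- imaging.grab_frame(name): name is "scene" or "top"; returns a dict with "color" (480x640x3 uint8, red, green, blue), "depth" (480x640 float32, m along the optical axis (not along the pixel's ray), 0 where there is no reading), "K" (3x3 intrinsics, pixels), "k1" (the pictures are not rectified: a ray, as slopes to the right and down, at radius r is drawn at 1 + k1 r^2 times it, then the intrinsics apply), "R" (3x3) and "t" (3): a world point X has camera coordinates R X + t. Camera axes: x right, y down, z forward; pixel columns grow to the right and rows downward; lengths in m; the calibration is good to about 2 mm. A picture is of the moment at which its call begins.
- workorder.hand_in(): hands the job in; it is judged then, once.
The state is a dict: "clock": time; "joints": joint angles; "qvel": joint speeds; "tau": joint torques, N m; "tcp_pos": TCP position; "orientation": TCP orientation; "contact_force": force on the tool from outside, world axes, zero at the start; "moment": the same for the moment, N m; "grip_width": finger opening in m; "gripper_force": force on a finger pad.
Only numpy, scipy, OpenCV 4.12 (cv2) and the standard library are available. Lean on these libraries where they do the work, as an engineer would, in place of code of your own. Each camera call takes 0.05 s, during which the arm holds its last target. There are 200 camera calls.

### The job

Pull the drawer of the small wooden chest out to its stop, take out the wooden frame rail and lay it flat on the bed of the jig, one end square against the sprung stop and at the middle of it. Push the rail lengthwise so that the stop goes in about half its travel, a steady push of about 10 newtons, and finish while still holding it there so that I can fasten it. Leave the drawer open and do not disturb the spray bottle, the jar or the palette knife.

Things in the scene. Friction and masses are not known exactly. Their poses are not given: they have to be found in the camera images.
- chest: fixed low chest of brown wood, 240 deep x 240 wide x 75 high, one drawer over its whole front; origin at the centre of its underside; x axis points from the drawer front to the back, the drawer comes out along -x
- chest_drawer0 (a joint): how far the drawer is out, in m: 0 shut, 0.166 at its stop; it slides with about 1 N of friction and stays where it is left; at the start it is shut or up to 12 mm ajar
- chest_drawer0_handle (a point): grip point of the drawer's round steel knob, 28 mm across: centre of the knob's head, which is 16 mm long, 35 mm in front of the drawer's front and 34 mm below the chest's top; moves with the drawer; axes as the chest's
- rail: loose brown wooden bar, 120 long x 34 wide x 24 thick, about 75 g, lying flat in the drawer, roughly crosswise; origin at the centre of its underside, x along its length, z up; both ends alike. The drawer's inner floor is 22 above the table, 195 long x 198 wide, with side walls 31 and a front 40 above that floor
- jig: fixed jig: plywood bed 310 long x 150 wide, its top 12 above the table, with a wooden block 110 wide x 70 long at one end, its top 48 above the table; origin on the table under the middle of that block, 20 from the bed's end; x along the bed towards that end, so that the free bed lies along -x
- stop: sprung stop of the jig: dark wooden crossbar, 100 wide (y) x 20 thick (x), top 34 above the bed, on two spring rods before the block; origin at bed height at the middle of its flat front face, which looks along its -x over the free bed; axes as the jig's. At rest 115 from the jig's origin; pushed along +x it gives way up to 36; springs push back 0.5 N per mm, 0 N at rest: 10 N at 20 mm
- spray: clear spray bottle, 44 across x 150 high, standing loose; origin at the centre of its underside
- jar: paint jar with a black lid, 68 across x 70 high, standing loose; origin at the centre of its underside
- knife: palette knife with a black handle and a steel blade, 220 long, 20 wide, 16 high, lying loose; origin under the middle, x along its length towards the blade

How it is judged:
On the way, in this order (a step that is already met when the one before it is completed fails the run):
1. the drawer is pulled out to its stop (value of joint chest_drawer0 above 0.156 m), for 0.2 s.
2. the rail is lifted out of the drawer (height (world z) of rail above 0.06 m and contact force between the fingers and rail above 1 N), for 0.1 s.
At the end, for the whole second after the job is handed in: The fingers hold the rail at rest and flat on the bed (within 6 mm, tilt under 0.1 rad), square to the stop within 0.12 rad and within 14 mm of its middle, its end pressing the stop with 5 to 15 N; the drawer is still out at least 140 mm (contact force between rail and stop between 5 and 15 N and contact force between the fingers and rail above 2 N and angle between the x axis of rail and the x axis of stop, either way round below 0.12 rad and angle between the z axis of rail and the z axis of jig, either way round below 0.1 rad and x of rail in the frame of stop below -0.05 m and y of rail in the frame of stop between -0.014 and 0.014 m and z of rail in the frame of jig between 0.008 and 0.018 m and linear speed of rail below 0.01 m/s and value of joint chest_drawer0 above 0.14 m); the arm keeps its last pose, push and grip.
It fails at once if the spray bottle, the jar or the palette knife is moved more than 30 mm (distance of any of spray, jar, knife from where it was at the start of the episode above 0.03 m).
It also fails if it takes over 56 s, if anything falls off the work surface, if the arm or the gripper's body presses on something with over 40 N, if the wrist force passes 120 N, or if a joint passes its speed limit or range.

## Working session

There is one attempt and no reset: what is moved stays moved. The work goes in short steps, Python scripts to look and compute and a tool call to move; the robot and the scene stay as the last step left them, time stands still between calls to the robot, and variables do not carry over. Pictures are saved under pics/ and viewed, at most 10 in all, crops included, and the job is handed in when it is done.

Besides the shell and the picture viewer there is one more tool, called after "Emit:" in YAML: its name, and indented under it one key for each argument. send_rows: Moves the arm, as the interface text tells. Its arguments: {"type":"object","properties":{"steps":{"type":"array"},"force":{"type":"number"}},"required":["steps"]}

```bash
mkdir -p pics; cat > h.py <<'E'
import numpy as np, cv2
from bench import status, imaging, workorder
def grab(n):
    f=imaging.grab_frame(n); np.savez(f'{n}.npz',**f); return f
def load(n): return dict(np.load(f'{n}.npz'))
def px2w(f,u,v,z=None):
    """pixel->world; by depth, or by intersection with plane height z"""
    K=f['K']; k=float(f['k1'])
    p=cv2.undistortPoints(np.array([[[u,v]]],float),K,np.array([k,0,0,0,0.]))[0,0]
    d=np.array([p[0],p[1],1.]); R=f['R'];t=f['t']
    c=-R.T@t; r=R.T@d
    s=float(f['depth'][int(round(v)),int(round(u))]) if z is None else (z-c[2])/r[2]
    return c+s*r
E
python3 - <<'E'
from h import *
for n in('top','scene'):
    f=grab(n); cv2.imwrite(f'pics/{n}0.png',f['color'][:,:,::-1]); print(n,f['K'],f['k1'],-f['R'].T@f['t'])
print(status.get_obs())
E
```

```text
top [[515.48496074   0.         317.11576861]
 [  0.         515.48496074 240.13253882]
 [  0.           0.           1.        ]] -0.055430487186330216 [3.95541493e-01 7.35383434e-04 1.32823401e+00]
scene [[479.4114825    0.         317.51826403]
 [  0.         479.4114825  239.8231058 ]
 [  0.           0.           1.        ]] -0.10387561756916815 [ 1.03762882 -0.64405011  1.32102882]
{'clock': 0.1, 'joints': array([ 1.16591527,  0.47774562,  0.0223619 ,  1.55634184, -0.01150824,
        1.10926378, -0.08310546]), 'qvel': array([-0.00020534, -0.00085557,  0.00030798, -0.00304186, -0.00133783,
        0.00061926,  0.00084124]), 'tau': array([ 4.64592522e-03, -5.97762394e+01,  1.61401045e+00, -2.81951523e+01,
        1.28311422e-02,  5.05822143e-03,  1.08187839e-05]), 'tcp_pos': array([ 0.19724382, -0.64503834,  0.25540889]), 'orientation': array([-3.10549633e+00, -4.64229046e-01,  5.64421500e-04]), 'contact_force': array([-0.73329615, -0.49892094,  0.74429661]), 'moment': array([ 0.02492375,  0.03069773, -0.03627973]), 'gripper_force': 0.0, 'grip_width': 0.08541557398353385}
```

View pics/top0.png

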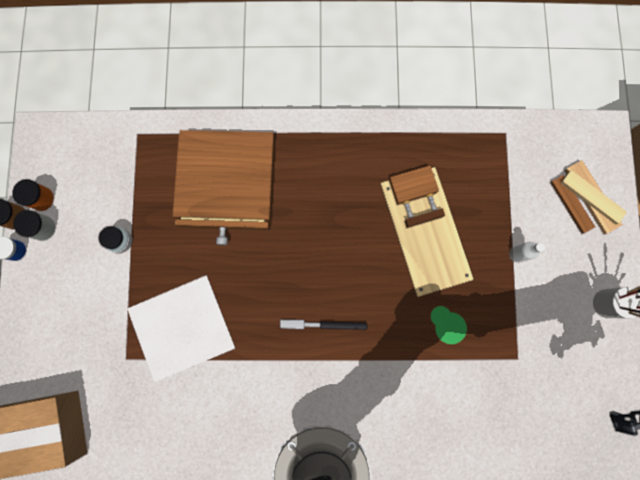

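View pics/scene0.png

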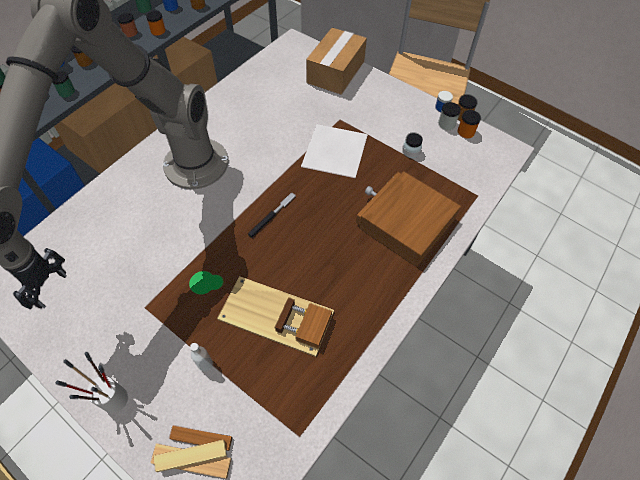

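The top view shows the chest (174–274, 130–228) with its knob at about (222,236). The jig block is at (415,182), the stop bar at (424,216) and the free bed runs down to (443,290). The knife is at (323,325), the jar at (114,238) and the spray bottle at (527,250). Next I'll enlarge the chest and the jig.

```bash
python3 - <<'E'
from h import *
f=load('top'); c=f['color'][:,:,::-1]
def crop(x,y,w,h,s):
    o=cv2.resize(c[y:y+h,x:x+w],None,fx=s,fy=s,interpolation=cv2.INTER_CUBIC)
    for i in range(0,w,10): cv2.line(o,(i*s,0),(i*s,6 if i%50 else 14),(0,0,255),1)
    for i in range(0,h,10): cv2.line(o,(0,i*s),(6 if i%50 else 14,i*s),(0,0,255),1)
    return o
cv2.imwrite('pics/c1.png',np.hstack([crop(170,120,110,145,4)[:580,:400],crop(378,160,100,145,4)]))
E
```

```text
(no output)
```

View pics/c1.png

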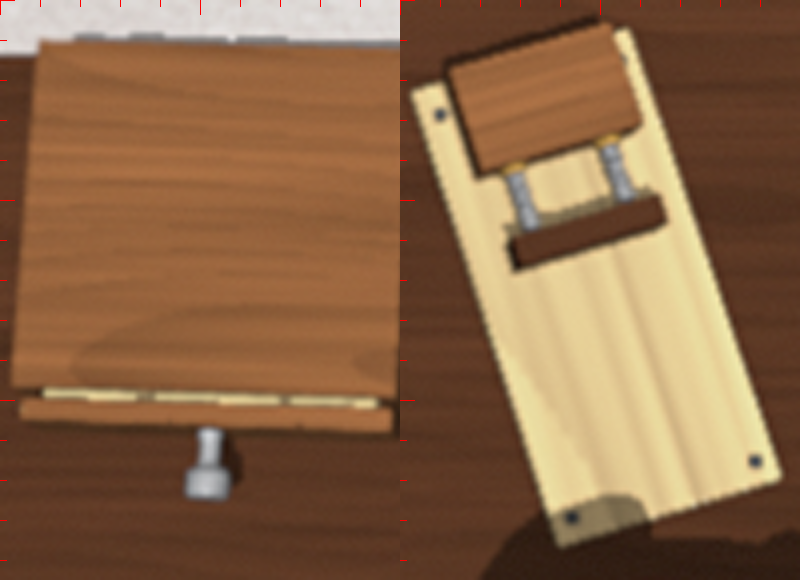

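The crop shows, in full-image pixels:
- **Chest top corners:** (179.5,130), (173,216.8) and (269,218.8).
- **Drawer and knob:** the drawer is slightly ajar and the knob head is centred at about (222,241).
- **Bed corners:** (380.5,183), (436,167), (473.3,280) and (417.5,297).
- **Stop top front edge:** (407,227.5) to (444.8,215.5).

```bash
python3 - <<'E'
from h import *
np.set_printoptions(precision=4,suppress=True)
f=load('top')
P=lambda l,z:np.array([px2w(f,u,v,z) for u,v in l])
bl,fl,fr=P([(179.5,130),(173,216.75),(269,218.75)],.075)
print('chest',bl,fl,fr,np.linalg.norm(bl-fl),np.linalg.norm(fl-fr))
w=fl-fr; print('chest yaw from front edge',np.degrees(np.arctan2(-w[0],w[1])), 'from side',np.degrees(np.arctan2(*(bl-fl)[[1,0]])))
print('front mid',(fl+fr)/2)
print('knob', P([(222,240.75),(216.5,241),(227.5,241),(222,237),(222,244.5)],.048), [px2w(f,u,v) for u,v in((222,240),(222,242))])
b=P([(380.5,183),(436,167),(473.25,280),(417.5,297)],.012); print('bed',b,[np.linalg.norm(b[i]-b[i-1]) for i in range(4)])
print('bed depth z',px2w(f,440,260),px2w(f,220,170))
j=(b[0]+b[1]-b[2]-b[3])/2; a=np.arctan2(j[1],j[0]); u=np.array([np.cos(a),np.sin(a)]);
cen=b.mean(0)[:2]; org=(cen+u*(.155-.02)); stop=org-u*.115
# sanity: block should lie at org
print('jig yaw',np.degrees(a),'org',org,'stop',stop)
s=P([(407,227.3),(444.75,215.5)],.046); print('stop edge',s,s.mean(0),np.linalg.norm(s[0]-s[1]), np.degrees(np.arctan2(-(s[0]-s[1])[0],(s[0]-s[1])[1])))
for n,u_,v_,z in(('knifeTip',280,324,.008),('knifeEnd',367,325,.008),('jar',114,238,.07),('spray',540,248,.15)): print(n,px2w(f,u_,v_,z))
o=status.get_obs()
from scipy.spatial.transform import Rotation as Ro
print(Ro.from_rotvec(o['orientation']).as_matrix())
E
```

```text
chest [0.8598 0.3589 0.075 ] [0.6343 0.3659 0.075 ] [0.6288 0.1264 0.075 ] 0.2255902082827818 0.23949499872027322
chest yaw from front edge -1.330832650116159 from side -1.7564220401388722
front mid [0.6315 0.2461 0.075 ]
knob [[0.5777 0.2469 0.048 ]
 [0.5771 0.2608 0.048 ]
 [0.5771 0.233  0.048 ]
 [0.5873 0.2471 0.048 ]
 [0.5682 0.2466 0.048 ]] [array([0.5784, 0.2452, 0.057 ]), array([0.5742, 0.2463, 0.0507])]
bed [[ 0.7355 -0.1586  0.012 ]
 [ 0.779  -0.3062  0.012 ]
 [ 0.4807 -0.3921  0.012 ]
 [ 0.4378 -0.2476  0.012 ]] [np.float64(0.3106602148404053), np.float64(0.15395363063533815), np.float64(0.31043221362310597), np.float64(0.1507332062896817)]
bed depth z [ 0.532  -0.3074  0.0151] [0.7536 0.2516 0.0753]
jig yaw 16.349562325542266 org [ 0.7378 -0.2381] stop [ 0.6275 -0.2705]
stop edge [[ 0.6119 -0.2193  0.046 ]
 [ 0.6421 -0.3161  0.046 ]] [ 0.627  -0.2677  0.046 ] 0.1014422033158965 17.371473194289003
knifeTip [0.3702 0.1019 0.008 ]
knifeEnd [ 0.3677 -0.1184  0.008 ]
jar [0.5818 0.5141 0.07  ]
spray [ 0.5455 -0.5108  0.15  ]
[[ 0.9563  0.2924 -0.0006]
 [ 0.2924 -0.9563  0.0015]
 [-0.0001 -0.0016 -1.    ]]
```

The measurements agree with the given sizes: bed 310×151 mm, stop edge 101 mm, chest front 239 mm. I'm starting towards the knob and squaring the tool to the chest on the way.

Emit:
send_rows:
  steps:
    - {"dx": 4.2,"dy": -4,"dz": 0,"yaw": 3.7,"gripper": 1}
    - {"dx": 8.4,"dy": -8,"dz": 0,"yaw": 7.4,"gripper": 1}
    - {"dx": 12.6,"dy": -12,"dz": 0,"yaw": 11.1,"gripper": 1}
    - {"dx": 16.8,"dy": -16,"dz": 0,"yaw": 14.8,"gripper": 1}
    - {"dx": 21,"dy": -20,"dz": 0,"yaw": 18.5,"gripper": 1}

```text
clock: 0.72
tcp_pos: [0.3404, -0.3909, 0.2561]
orientation: [-3.141, 0.044, 0.0]
contact_force: [0.6, 0.1, -0.7]
grip_width: 0.0853
gripper_force: 0.0
```

```bash
cat >> h.py <<'E'
from scipy.spatial.transform import Rotation as Ro
def delta(p,ang=None):
    """tool-axis shift in cm (and yaw deg) from measured pose to world p, tool-x heading ang deg"""
    o=status.get_obs(); R=Ro.from_rotvec(o['orientation']).as_matrix()
    h=np.degrees(np.arctan2(R[1,0],R[0,0])); d=100*R.T@(np.array(p)-o['tcp_pos'])
    print('t',o['clock'],'tcp',o['tcp_pos'].round(4),'head',h.round(2),'tilt',R[:,2].round(3),'F',o['contact_force'].round(1),'w',o['grip_width'].round(4),'gf',round(o['gripper_force'],1))
    print('  -> d cm',d.round(2),'yaw',None if ang is None else round(h-ang,2))
E
python3 -c "
from h import *
delta((.577,.247,.256),-1.5);delta((.577,.247,.047),-1.5)"
```

```text
Traceback (most recent call last):
  File "h.py", line 19, in delta
    print('t',o['clock'],'tcp',o['tcp_pos'].round(4),'head',h.round(2),'tilt',R[:,2].round(3),'F',o['contact_force'].round(1),'w',o['grip_width'].round(4),'gf',round(o['gripper_force'],1))
                                                                                                                                  ^^^^^^^^^^^^^^^^^^^^^
AttributeError: 'float' object has no attribute 'round'
```

Emit:
send_rows:
  steps:
    - {"dx": 2,"dy": -5.8,"dz": 0,"yaw": 0,"gripper": 1}
    - {"dx": 4,"dy": -11.6,"dz": 0,"yaw": 0,"gripper": 1}
    - {"dx": 6,"dy": -17.4,"dz": 0,"yaw": 0,"gripper": 1}
    - {"dx": 8,"dy": -23.2,"dz": 0,"yaw": 0,"gripper": 1}
    - {"dx": 10,"dy": -29,"dz": 0,"yaw": 0,"gripper": 1}

```text
clock: 1.35
tcp_pos: [0.4475, -0.1037, 0.2563]
orientation: [3.141, -0.041, 0.0]
contact_force: [1.8, 0.1, -0.3]
grip_width: 0.0853
gripper_force: 0.0
```

Emit:
send_rows:
  steps:
    - {"dx": 2.4,"dy": -5.8,"dz": 0,"yaw": 0,"gripper": 1}
    - {"dx": 4.8,"dy": -11.6,"dz": 0,"yaw": 0,"gripper": 1}
    - {"dx": 7.2,"dy": -17.4,"dz": 0,"yaw": 0,"gripper": 1}
    - {"dx": 9.6,"dy": -23.2,"dz": 0,"yaw": 0,"gripper": 1}
    - {"dx": 11.9,"dy": -29,"dz": 0,"yaw": 0,"gripper": 1}

```text
clock: 1.98
tcp_pos: [0.574, 0.1818, 0.2559]
orientation: [3.141, -0.042, -0.001]
contact_force: [0.7, -0.9, 0.8]
grip_width: 0.0857
gripper_force: 0.0
```

```bash
sed -i "s/o\['grip_width'\].round(4)/round(o['grip_width'],4)/" h.py
python3 -c "
from h import *
delta((.577,.247,.256),-1.5);delta((.577,.247,.047),-1.5)"
```

```text
t 1.975 tcp [0.574  0.1818 0.2559] head -1.53 tilt [-0.    -0.001 -1.   ] F [ 0.7 -0.9  0.8] w 0.0857 gf 0.0
  -> d cm [ 0.13 -6.52 -0.01] yaw -0.03
t 1.975 tcp [0.574  0.1818 0.2559] head -1.53 tilt [-0.    -0.001 -1.   ] F [ 0.7 -0.9  0.8] w 0.0857 gf 0.0
  -> d cm [ 0.13 -6.53 20.89] yaw -0.03
```

Emit:
send_rows:
  steps:
    - {"dx": 0.1,"dy": -3.5,"dz": 0,"yaw": 0,"gripper": 1}
    - {"dx": 0.1,"dy": -6.5,"dz": 0,"yaw": 0,"gripper": 1}
    - {"dx": 0.1,"dy": -6.5,"dz": 5,"yaw": 0,"gripper": 1}
    - {"dx": 0.1,"dy": -6.5,"dz": 10,"yaw": 0,"gripper": 1}
    - {"dx": 0.1,"dy": -6.5,"dz": 14,"yaw": 0,"gripper": 1}

```text
clock: 2.6
tcp_pos: [0.5753, 0.2448, 0.1139]
orientation: [3.14, -0.041, -0.003]
contact_force: [1.2, -0.9, 0.5]
grip_width: 0.0852
gripper_force: 0.0
```

Emit:
send_rows:
  steps:
    - {"dx": 0,"dy": 0,"dz": 3,"yaw": 0,"gripper": 1}
    - {"dx": 0,"dy": 0,"dz": 5,"yaw": 0,"gripper": 1}
    - {"dx": 0,"dy": 0,"dz": 7,"yaw": 0,"gripper": 1}
    - {"dx": 0,"dy": 0,"dz": 7,"yaw": 0,"gripper": 1}

```text
clock: 3.1
tcp_pos: [0.5754, 0.2449, 0.045]
orientation: [3.14, -0.041, -0.003]
contact_force: [-1.0, 0.3, 0.7]
grip_width: 0.0851
gripper_force: 0.0
```

Emit:
send_rows:
  steps:
    - {"dx": 0,"dy": 0,"dz": 0,"yaw": 0,"gripper": 0.2}
    - {"dx": 0,"dy": 0,"dz": 0,"yaw": 0,"gripper": 0.2}
    - {"dx": 0,"dy": 0,"dz": 0,"yaw": 0,"gripper": 0.2}
    - {"dx": 0,"dy": 0,"dz": 0,"yaw": 0,"gripper": 0.2}
    - {"dx": 0,"dy": 0,"dz": 0,"yaw": 0,"gripper": 0.2}
  force: 40

```text
clock: 3.72
tcp_pos: [0.5772, 0.2515, 0.0487]
orientation: [-3.132, 0.036, -0.008]
contact_force: [1.1, 10.3, 2.4]
grip_width: 0.0262
gripper_force: 39.2
```

Emit:
send_rows:
  steps:
    - {"dx": -2,"dy": -0.5,"dz": -0.2,"yaw": 0,"gripper": 0.2}
    - {"dx": -5,"dy": -0.5,"dz": -0.2,"yaw": 0,"gripper": 0.2}
    - {"dx": -8,"dy": -0.5,"dz": -0.2,"yaw": 0,"gripper": 0.2}
    - {"dx": -11,"dy": -0.5,"dz": -0.2,"yaw": 0,"gripper": 0.2}
    - {"dx": -14,"dy": -0.5,"dz": -0.2,"yaw": 0,"gripper": 0.2}

```text
clock: 4.35
tcp_pos: [0.4361, 0.2563, 0.0488]
orientation: [-3.137, 0.039, -0.004]
contact_force: [2.7, 8.4, -9.5]
grip_width: 0.0259
gripper_force: 41.5
```

Emit:
send_rows:
  steps:
    - {"dx": -1,"dy": 0,"dz": 0,"yaw": 0,"gripper": 0.2}
    - {"dx": -1.8,"dy": 0,"dz": 0,"yaw": 0,"gripper": 0.2}
    - {"dx": -2.2,"dy": 0,"dz": 0,"yaw": 0,"gripper": 0.2}
    - {"dx": -2.2,"dy": 0,"dz": 0,"yaw": 0,"gripper": 0.2}

```text
clock: 4.85
tcp_pos: [0.4157, 0.257, 0.0488]
orientation: [-3.136, 0.039, -0.005]
contact_force: [3.4, 6.3, -11.8]
grip_width: 0.026
gripper_force: 41.3
```

```bash
python3 - <<'E'
from h import *
delta((.577,.247,.256),-1.5)
f=grab('top'); c=f['color'][:,:,::-1]
x,y,w,h,s=165,190,120,140,4
o=cv2.resize(c[y:y+h,x:x+w],None,fx=s,fy=s,interpolation=cv2.INTER_CUBIC)
for i in range(0,w,10): cv2.line(o,(i*s,0),(i*s,6 if i%50 else 14),(0,0,255),1)
for i in range(0,h,10): cv2.line(o,(0,i*s),(6 if i%50 else 14,i*s),(0,0,255),1)
cv2.imwrite('pics/d1.png',o)
E
```

```text
t 4.85 tcp [0.4157 0.257  0.0488] head -1.44 tilt [ 0.004  0.005 -1.   ] F [  3.4   6.3 -11.8] w 0.026 gf 41.3
  -> d cm [ 16.22   0.49 -20.67] yaw 0.06
```

View pics/d1.png

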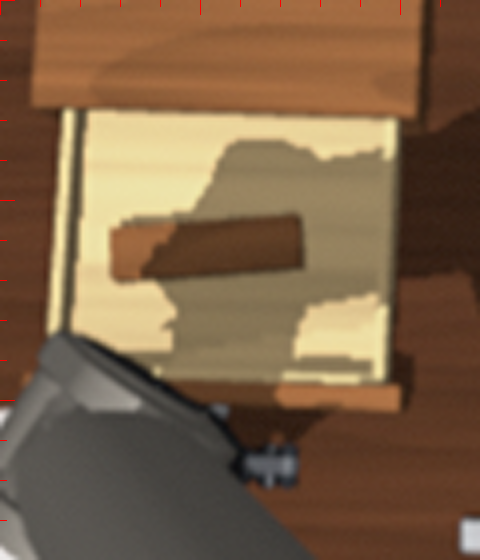

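The drawer has come out about 162 mm plus whatever it was ajar, so it is at its stop. The rail lies crosswise, with top corners at full-image pixels (192.8,247.5), (240.5,243.5), (240.8,257) and (193.3,260.5). I'm releasing the knob and lifting straight up.

Emit:
send_rows:
  steps:
    - {"dx": 0.1,"dy": 0,"dz": 0,"yaw": 0,"gripper": 1}
    - {"dx": 0.1,"dy": 0,"dz": 0,"yaw": 0,"gripper": 1}
    - {"dx": 0.1,"dy": 0,"dz": 0,"yaw": 0,"gripper": 1}
    - {"dx": 0.1,"dy": 0,"dz": 0,"yaw": 0,"gripper": 1}
    - {"dx": 0.1,"dy": 0,"dz": -2,"yaw": 0,"gripper": 1}

```text
clock: 5.52
tcp_pos: [0.4144, 0.2538, 0.0675]
orientation: [3.14, -0.041, -0.004]
contact_force: [-0.1, 1.4, -0.7]
grip_width: 0.0853
gripper_force: 0.0
```

Emit:
send_rows:
  steps:
    - {"dx": 0,"dy": 0,"dz": -5,"yaw": 0,"gripper": 1}
    - {"dx": 0,"dy": 0,"dz": -10,"yaw": 0,"gripper": 1}
    - {"dx": 0,"dy": 0,"dz": -12,"yaw": 0,"gripper": 1}

```text
clock: 5.9
tcp_pos: [0.4163, 0.2553, 0.1912]
orientation: [-3.139, 0.041, -0.006]
contact_force: [0.6, -0.3, 0.0]
grip_width: 0.0856
gripper_force: 0.0
```

```bash
python3 - <<'E'
from h import *
np.set_printoptions(precision=4,suppress=True)
f=load('top')
r=np.array([px2w(f,u,v,.046) for u,v in((192.75,247.5),(240.5,243.5),(240.75,257),(193.25,260.5))])
print(r,[np.linalg.norm(r[i]-r[i-1]).round(3) for i in range(4)],r.mean(0), px2w(f,230,250))
L=r[0]+r[3]-r[1]-r[2]; a=np.degrees(np.arctan2(L[1],L[0])); print('rail ang',a)
delta((*r.mean(0)[:2],.16),a); print(status.get_obs()['joints'])
E
```

```text
[[0.5609 0.3209 0.046 ]
 [0.571  0.2003 0.046 ]
 [0.5368 0.199  0.046 ]
 [0.528  0.3185 0.046 ]] [np.float64(0.033), np.float64(0.121), np.float64(0.034), np.float64(0.12)] [0.5492 0.2597 0.046 ] [0.555  0.2271 0.0423]
rail ang 94.4989435698416
t 5.9 tcp [0.4163 0.2553 0.1912] head -1.5 tilt [ 0.004  0.002 -1.   ] F [ 0.6 -0.3  0. ] w 0.0856 gf 0.0
  -> d cm [13.27 -0.78  3.18] yaw -96.0
[-0.2719  0.2872 -0.473   2.0348  0.1735  0.8529 -2.4394]
```

Emit:
send_rows:
  steps:
    - {"dx": 3,"dy": -0.2,"dz": 0,"yaw": -10,"gripper": 1}
    - {"dx": 6,"dy": -0.4,"dz": 0,"yaw": -20,"gripper": 1}
    - {"dx": 9,"dy": -0.6,"dz": 0,"yaw": -30,"gripper": 1}
    - {"dx": 12,"dy": -0.8,"dz": 0,"yaw": -40,"gripper": 1}
    - {"dx": 13.3,"dy": -0.8,"dz": 0,"yaw": -50,"gripper": 1}

```text
clock: 6.52
tcp_pos: [0.55, 0.2585, 0.188]
orientation: [2.861, 1.297, 0.0]
contact_force: [-0.9, 1.1, 0.0]
grip_width: 0.085
gripper_force: 0.0
```

Emit:
send_rows:
  steps:
    - {"dx": 0,"dy": 0,"dz": 0,"yaw": -10,"gripper": 1}
    - {"dx": 0,"dy": 0,"dz": 0,"yaw": -20,"gripper": 1}
    - {"dx": 0,"dy": 0,"dz": 0,"yaw": -30,"gripper": 1}
    - {"dx": 0,"dy": 0,"dz": 0,"yaw": -40,"gripper": 1}
    - {"dx": 0,"dy": 0,"dz": 0,"yaw": -46,"gripper": 1}

```text
clock: 7.15
tcp_pos: [0.5484, 0.2587, 0.1881]
orientation: [-2.128, -2.311, 0.001]
contact_force: [-0.1, -0.5, 0.0]
grip_width: 0.0852
gripper_force: 0.0
```

```bash
python3 -c "
from h import *
delta((.5492,.2597,.049),94.5); print(status.get_obs()['joints'])"
```

```text
t 7.15 tcp [0.5484 0.2587 0.1881] head 94.73 tilt [-0. -0. -1.] F [-0.1 -0.5  0. ] w 0.0852 gf 0.0
  -> d cm [ 0.1   0.1  13.91] yaw 0.23
[ 0.01898638  0.55069205 -0.7665665   1.75064675  0.43990346  1.02062335
 -0.82710656]
```

Emit:
send_rows:
  steps:
    - {"dx": 0.1,"dy": 0.1,"dz": 4,"yaw": 0,"gripper": 1}
    - {"dx": 0.1,"dy": 0.1,"dz": 8,"yaw": 0,"gripper": 1}
    - {"dx": 0.1,"dy": 0.1,"dz": 11,"yaw": 0,"gripper": 1}
    - {"dx": 0.1,"dy": 0.1,"dz": 13.8,"yaw": 0,"gripper": 1}
    - {"dx": 0.1,"dy": 0.1,"dz": 13.8,"yaw": 0,"gripper": 1}

```text
clock: 7.78
tcp_pos: [0.5479, 0.259, 0.0483]
orientation: [-2.131, -2.306, 0.007]
contact_force: [0.2, 0.6, 0.4]
grip_width: 0.0853
gripper_force: 0.0
```

Emit:
send_rows:
  steps:
    - {"dx": 0,"dy": 0,"dz": 0,"yaw": 0,"gripper": 0.2}
    - {"dx": 0,"dy": 0,"dz": 0,"yaw": 0,"gripper": 0.2}
    - {"dx": 0,"dy": 0,"dz": 0,"yaw": 0,"gripper": 0.2}
    - {"dx": 0,"dy": 0,"dz": 0,"yaw": 0,"gripper": 0.2}
    - {"dx": 0,"dy": 0,"dz": 0,"yaw": 0,"gripper": 0.2}
  force: 60

```text
clock: 8.4
tcp_pos: [0.5503, 0.2605, 0.0517]
orientation: [2.132, 2.306, 0.003]
contact_force: [0.2, -1.3, 7.3]
grip_width: 0.0328
gripper_force: 60.9
```

Emit:
send_rows:
  steps:
    - {"dx": 0,"dy": 0,"dz": -2,"yaw": 0,"gripper": 0.2}
    - {"dx": 0,"dy": 0,"dz": -6,"yaw": 0,"gripper": 0.2}
    - {"dx": 0,"dy": 0,"dz": -10,"yaw": 0,"gripper": 0.2}
    - {"dx": 0,"dy": 0,"dz": -12,"yaw": 0,"gripper": 0.2}

```text
clock: 8.9
tcp_pos: [0.55, 0.2608, 0.1735]
orientation: [2.131, 2.306, 0.005]
contact_force: [0.8, 0.1, -1.1]
grip_width: 0.0332
gripper_force: 60.0
```

```bash
python3 - <<'E'
from h import *
a=np.radians(16.6); s=np.array([.627,-.269]); u=np.array([np.cos(a),np.sin(a)])
p=s-u*.08; print(p); delta((*p,.165),16.6)
f=grab('scene'); c=f['color'][:,:,::-1]
cv2.imwrite('pics/s1.png',cv2.resize(c[60:320,280:500],None,fx=2.2,fy=2.2,interpolation=cv2.INTER_CUBIC))
E
```

```text
[ 0.55033419 -0.29185507]
t 8.9 tcp [0.55   0.2608 0.1735] head 94.51 tilt [ 0.003  0.002 -1.   ] F [ 0.8  0.1 -1.1] w 0.0332 gf 60.0
  -> d cm [-55.1   -4.32   0.76] yaw 77.91
```

View pics/s1.png

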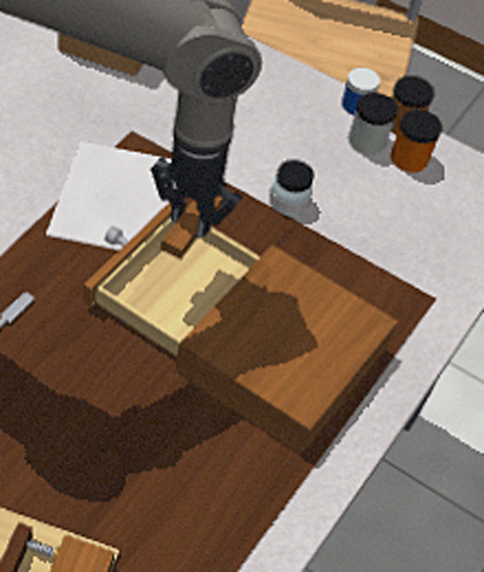

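The crop shows the rail held level in the jaws above the open drawer, at crop pixel (180,240). I'm carrying it to the jig.

Emit:
send_rows:
  steps:
    - {"dx": -5.5,"dy": -0.4,"dz": 0,"yaw": 7.8,"gripper": 0.2}
    - {"dx": -11,"dy": -0.8,"dz": 0,"yaw": 15.6,"gripper": 0.2}
    - {"dx": -16.5,"dy": -1.2,"dz": 0,"yaw": 23.4,"gripper": 0.2}
    - {"dx": -22,"dy": -1.6,"dz": 0,"yaw": 31.2,"gripper": 0.2}
    - {"dx": -27.5,"dy": -2.1,"dz": 0,"yaw": 39,"gripper": 0.2}

```text
clock: 9.57
tcp_pos: [0.5492, -0.0177, 0.1695]
orientation: [-2.783, -1.456, 0.002]
contact_force: [1.3, -0.5, -1.1]
grip_width: 0.033
gripper_force: 60.0
```

Emit:
send_rows:
  steps:
    - {"dx": -4.6,"dy": 3.1,"dz": 0,"yaw": 7.8,"gripper": 0.2}
    - {"dx": -9.2,"dy": 6.2,"dz": 0,"yaw": 15.6,"gripper": 0.2}
    - {"dx": -13.8,"dy": 9.3,"dz": 0,"yaw": 23.4,"gripper": 0.2}
    - {"dx": -18.4,"dy": 12.4,"dz": 0,"yaw": 31.2,"gripper": 0.2}
    - {"dx": -22.8,"dy": 15.6,"dz": 0,"yaw": 38.9,"gripper": 0.2}

```text
clock: 10.2
tcp_pos: [0.5485, -0.2937, 0.1693]
orientation: [-3.109, -0.446, 0.002]
contact_force: [0.7, 0.3, -1.3]
grip_width: 0.0327
gripper_force: 60.0
```

Emit:
send_rows:
  steps:
    - {"dx": 0,"dy": 0,"dz": 2,"yaw": 0,"gripper": 0.2}
    - {"dx": 0,"dy": 0,"dz": 4,"yaw": 0,"gripper": 0.2}

```text
clock: 10.45
tcp_pos: [0.5489, -0.2913, 0.1285]
orientation: [-3.107, -0.454, 0.002]
contact_force: [0.1, 0.3, -1.6]
grip_width: 0.0329
gripper_force: 60.0
```

```bash
python3 - <<'E'
from h import *
delta((.5503,-.2919,.045),16.6); print(status.get_obs()['joints'])
f=grab('top'); c=f['color'][:,:,::-1]
x,y,w,h,s=375,155,120,145,4
o=cv2.resize(c[y:y+h,x:x+w],None,fx=s,fy=s,interpolation=cv2.INTER_CUBIC)
for i in range(0,w,10): cv2.line(o,(i*s,0),(i*s,6 if i%50 else 14),(0,0,255),1)
for i in range(0,h,10): cv2.line(o,(0,i*s),(6 if i%50 else 14,i*s),(0,0,255),1)
cv2.imwrite('pics/j1.png',o)
E
```

```text
t 10.45 tcp [ 0.5489 -0.2913  0.1285] head 16.63 tilt [-0.001  0.001 -1.   ] F [ 0.1  0.3 -1.6] w 0.0329 gf 60.0
  -> d cm [0.13 0.11 8.35] yaw 0.03
[ 0.6461338   0.5564665  -0.34892169  1.77475167  0.24104246  0.85399504
 -1.09439938]
```

View pics/j1.png

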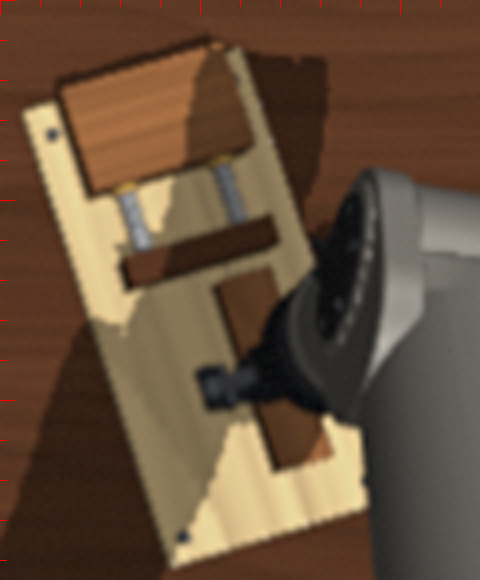

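Rail corners in the top picture, full-image pixels: (428.5,226.8), (442.5,221.5), (444,273) and (458,269.5). I'm computing its pose in the jaws.

```bash
python3 - <<'E'
from h import *
f=load('top'); z=.1228
r=np.array([px2w(f,u,v,z) for u,v in((428.5,226.75),(442.5,221.5),(458,269.5),(444,273))])
print(r.round(4),[np.linalg.norm(r[i]-r[i-1]).round(4) for i in range(4)])
L=r[0]+r[1]-r[2]-r[3]; print('ang',np.degrees(np.arctan2(L[1],L[0])))
a=np.radians(16.6); u=np.array([np.cos(a),np.sin(a)]); n=np.array([-u[1],u[0]])
c=r.mean(0)[:2]; d=c-np.array([.627,-.269]); print('rail centre',c.round(4),'in stop frame',d@u,d@n)
E
```

```text
[[ 0.6002 -0.2573  0.1228]
 [ 0.6128 -0.2912  0.1228]
 [ 0.4983 -0.3239  0.1228]
 [ 0.4901 -0.2905  0.1228]] [np.float64(0.1149), np.float64(0.0362), np.float64(0.1191), np.float64(0.0343)]
ang 16.342575195891712
rail centre [ 0.5504 -0.2907] in stop frame -0.0796465192765536 0.0010571272149845178
```

Emit:
send_rows:
  steps:
    - {"dx": 0,"dy": 0,"dz": 3,"yaw": 0,"gripper": 0.2}
    - {"dx": 0,"dy": 0,"dz": 6,"yaw": 0,"gripper": 0.2}
    - {"dx": 0,"dy": 0,"dz": 7.5,"yaw": 0,"gripper": 0.2}
    - {"dx": 0,"dy": 0,"dz": 8.2,"yaw": 0,"gripper": 0.2}
    - {"dx": 0,"dy": 0,"dz": 8.2,"yaw": 0,"gripper": 0.2}

```text
clock: 11.12
tcp_pos: [0.5498, -0.2916, 0.0485]
orientation: [-3.108, -0.455, -0.0]
contact_force: [0.2, -0.3, -0.5]
grip_width: 0.0329
gripper_force: 60.0
```

Emit:
send_rows:
  steps:
    - {"dx": 0,"dy": 0,"dz": 0.2,"yaw": 0,"gripper": 0.2}
    - {"dx": 0,"dy": 0,"dz": 0.4,"yaw": 0,"gripper": 0.2}
    - {"dx": 0,"dy": 0,"dz": 0.5,"yaw": 0,"gripper": 0.2}
    - {"dx": 0,"dy": 0,"dz": 0.5,"yaw": 0,"gripper": 0.2}

```text
clock: 11.62
tcp_pos: [0.5495, -0.292, 0.0434]
orientation: [3.109, 0.453, 0.0]
contact_force: [0.1, -0.2, -1.1]
grip_width: 0.033
gripper_force: 60.0
```

Emit:
send_rows:
  steps:
    - {"dx": 0,"dy": 0,"dz": 0.1,"yaw": 0,"gripper": 0.2}
    - {"dx": 0,"dy": 0,"dz": 0.2,"yaw": 0,"gripper": 0.2}
    - {"dx": 0,"dy": 0,"dz": 0.2,"yaw": 0,"gripper": 0.2}

```text
clock: 12.0
tcp_pos: [0.5496, -0.292, 0.0417]
orientation: [3.108, 0.453, 0.0]
contact_force: [-2.1, 0.3, 4.2]
grip_width: 0.0326
gripper_force: 60.5
```

Emit:
send_rows:
  steps:
    - {"dx": 0.6,"dy": 0,"dz": -0.05,"yaw": 0,"gripper": 0.2}
    - {"dx": 1.2,"dy": 0,"dz": -0.05,"yaw": 0,"gripper": 0.2}
    - {"dx": 1.7,"dy": 0,"dz": -0.05,"yaw": 0,"gripper": 0.2}
    - {"dx": 2.2,"dy": 0,"dz": -0.05,"yaw": 0,"gripper": 0.2}
    - {"dx": 2.2,"dy": 0,"dz": -0.05,"yaw": 0,"gripper": 0.2}

```text
clock: 12.62
tcp_pos: [0.571, -0.2855, 0.0417]
orientation: [3.109, 0.454, 0.001]
contact_force: [-0.6, -0.5, 0.7]
grip_width: 0.0327
gripper_force: 60.2
```

Emit:
send_rows:
  steps:
    - {"dx": 0.5,"dy": 0,"dz": 0,"yaw": 0,"gripper": 0.2}
    - {"dx": 1.0,"dy": 0,"dz": 0,"yaw": 0,"gripper": 0.2}
    - {"dx": 1.4,"dy": 0,"dz": 0,"yaw": 0,"gripper": 0.2}
    - {"dx": 1.4,"dy": 0,"dz": 0,"yaw": 0,"gripper": 0.2}

```text
clock: 13.12
tcp_pos: [0.581, -0.2827, 0.0417]
orientation: [-3.109, -0.452, 0.009]
contact_force: [-9.4, -1.0, 9.3]
grip_width: 0.0329
gripper_force: 61.3
```

```bash
python3 - <<'E'
from h import *
a=np.radians(16.6); u=np.array([np.cos(a),np.sin(a)]); n=np.array([-u[1],u[0]])
o=status.get_obs(); d=o['tcp_pos'][:2]-np.array([.5496,-.292]); print('adv',d@u,d@n,'F',o['contact_force'][:2]@u,o['contact_force'][:2]@n)
delta((.5503,-.2919,.045),16.6)
f=grab('top'); c=f['color'][:,:,::-1]
x,y,w,h,s=375,155,120,145,4
o=cv2.resize(c[y:y+h,x:x+w],None,fx=s,fy=s,interpolation=cv2.INTER_CUBIC)
for i in range(0,w,10): cv2.line(o,(i*s,0),(i*s,6 if i%50 else 14),(0,0,255),1)
for i in range(0,h,10): cv2.line(o,(0,i*s),(6 if i%50 else 14,i*s),(0,0,255),1)
cv2.imwrite('pics/j2.png',o)
E
```

```text
adv 0.03277603298601315 -2.9200027883879293e-05 F -9.273220145449034 1.7694445476807785
t 13.125 tcp [ 0.581  -0.2827  0.0417] head 16.55 tilt [-0.006 -0.001 -1.   ] F [-9.4 -1.   9.3] w 0.0329 gf 61.3
  -> d cm [-3.21  0.01 -0.31] yaw -0.05
```

View pics/j2.png

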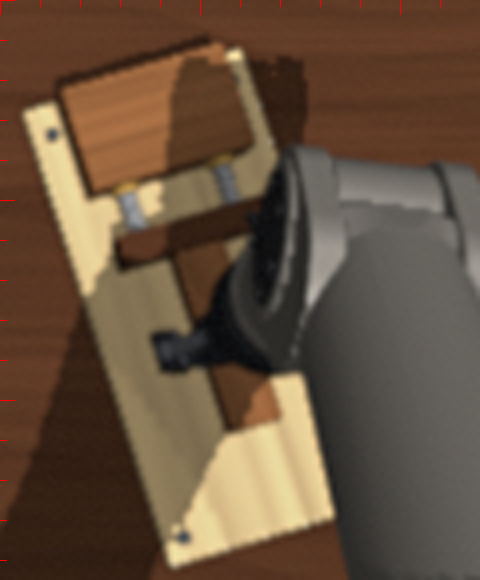

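The rail touches the stop squarely and the bar has gone in about 13 mm, its left front corner moving from (407,227.5) to (405.5,222.5). It needs about 6 mm more.

Emit:
send_rows:
  steps:
    - {"dx": 0.3,"dy": 0,"dz": -0.1,"yaw": 0,"gripper": 0.2}
    - {"dx": 0.6,"dy": 0,"dz": -0.1,"yaw": 0,"gripper": 0.2}
    - {"dx": 0.8,"dy": 0,"dz": -0.1,"yaw": 0,"gripper": 0.2}
    - {"dx": 0.8,"dy": 0,"dz": -0.1,"yaw": 0,"gripper": 0.2}
    - {"dx": 0.8,"dy": 0,"dz": -0.1,"yaw": 0,"gripper": 0.2}

```text
clock: 13.8
tcp_pos: [0.5866, -0.2809, 0.0418]
orientation: [-3.108, -0.451, 0.015]
contact_force: [-13.2, -1.0, 6.8]
grip_width: 0.0331
gripper_force: 61.1
```

```bash
python3 - <<'E'
from h import *
a=np.radians(16.6); u=np.array([np.cos(a),np.sin(a)]); n=np.array([-u[1],u[0]])
o=status.get_obs(); d=o['tcp_pos'][:2]-np.array([.5496,-.292]); print('adv',d@u,d@n,'F',o['contact_force'][:2]@u,o['contact_force'][:2]@n)
delta((.5503,-.2919,.045),16.6); print(abs(o['qvel']).max())
f=grab('top'); c=f['color'][:,:,::-1]
def crop(x,y,w,h,s):
    o=cv2.resize(c[y:y+h,x:x+w],None,fx=s,fy=s,interpolation=cv2.INTER_CUBIC)
    for i in range(0,w,10): cv2.line(o,(i*s,0),(i*s,6 if i%50 else 14),(0,0,255),1)
    for i in range(0,h,10): cv2.line(o,(0,i*s),(6 if i%50 else 14,i*s),(0,0,255),1)
    return o
cv2.imwrite('pics/j3.png',np.hstack([crop(375,155,80,120,5),crop(165,190,80,120,5)]))
E
```

```text
adv 0.038660367672606485 7.807481368228564e-06 F -12.949252920571238 2.829838060101261
t 13.8 tcp [ 0.5866 -0.2809  0.0418] head 16.51 tilt [-0.01  -0.001 -1.   ] F [-13.2  -1.    6.8] w 0.0331 gf 61.1
  -> d cm [-3.8   0.02 -0.29] yaw -0.09
0.0012065063132510928
```

View pics/j3.png

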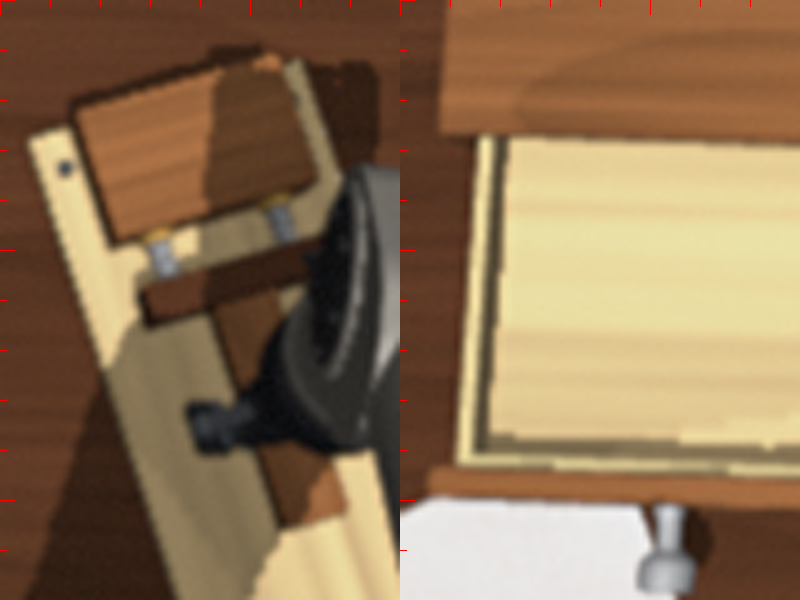

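The stop corner is now at (405,219.6), about 20 mm in, which is about 10 N. The wrist reads 13 N along the push, which includes bed friction. The rail is square and flat, and the drawer is still fully open, so I'm handing in.

```bash
python3 -c "
from bench import workorder
print(workorder.hand_in())"
```

```text
the job is handed in; nothing more can be done
None
```

The job is handed in (verdict not shown): the drawer is open at its stop, and the rail is held flat and square against the middle of the sprung stop, pushed in about 20 mm (about 10 N).

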